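# Load two spacer rings into the sleeve

## Robot

A 6-joint arm with a two-finger parallel gripper is mounted at the origin on the work surface. World frame = base frame: x ahead of the robot, y to its left, z up, the work surface at z = 0. Lengths are in m, angles in rad, forces in N, time in s.
With the tool pointing down it reaches from about 0.275 to 0.875 m from the base axis. Payload 12.5 kg.
Tool frame: the origin (TCP) lies on the centre line of the jaws, within the pads' length; the fingertips stand r.finger_overhang ahead of it and the grasp point (between the pads) lies 3 mm ahead of it (r.finger_overhang is the distance from the TCP to the fingertips, in m); z points along the fingers, y is the line along which they close (so a half turn about z gives the same grasp; the last joint's range is limited). The gripper opens to 85 mm and grips with 20 to 120 N. Pads are 22 mm wide; open, the fingers measure 114 mm over their backs; the gripper's body (76 mm by 85 mm) begins 54 mm behind the grasp point. The pads swing forward as they close: fully open they stand 13 mm farther back than shut.
Start: joints at [1.152, 0.351, 1.652, -0, 1.139, -0.085], TCP at [0.18, 0.52, 0.253] pointing down, gripper open.
Joint ranges: [-2.75, 2.75], [-0.79, 2.1], [0.01, 2.65], [-1.57, 4.71], [0.07, 3.14], [-2.87, 2.87]. Speed limits (rad/s): [2.22, 2.22, 2.79, 3.14, 3.14, 3.14].

## Interface

Orientations are given as a unit quaternion [x, y, z, w].
In Python, from cell import r, optics gives the robot as it stands. The module is installed in compiled form; this text tells all that it offers. Calls block until the motion is done:
- r.move_to(position, orientation): joint-space move of the TCP to a pose.
- r.move_linear(position, rot=None, vel=0.15): straight line of the TCP; rot=None keeps the orientation; vel is the mean speed in m/s.
- r.set_joints(angles): joint-space move.
- r.set_gripper(opening, squeeze=None): opening from 0.0 (shut) to 1.0 (fully open); squeeze is the grip in N (None keeps the last); returns when the fingers have stopped.
- r.sleep(seconds).
- r.inverse_kinematics(position, orientation): joint angles nearest the present ones, or None.
- optics.get_image(name): name is "scene" or "top"; returns a dict with "pixels" (400x640x3 uint8, red, green, blue), "depth" (400x640 float32, m along the optical axis (not along the pixel's ray), 0 where there is no reading), "fx", "fy", "cx", "cy" (pixels), "D" ([k1, k2, p1, p2, k3] as OpenCV has them; the pictures are not rectified), "camera_from_world" (4x4, takes a point from world to camera coordinates). Camera axes: x right, y down, z forward; pixel columns grow to the right and rows downward; lengths in m; the calibration is good to about 2 mm. A picture is of the moment at which its call begins.
A pose or a line that the arm cannot do raises r.PlanningError and nothing moves.
- r.hand_in(): hands the job in; it is judged then, once.
Readings, each from a call of its own:
- r.current_t(): time.
- r.current_q(): joint angles.
- r.current_qvel(): joint speeds.
- r.current_effort(): joint torques, N m.
- r.current_tool_pos(): TCP position.
- r.current_ee_rot(): TCP orientation.
- r.current_contact_force(): force on the tool from outside, world axes, zero at the start.
- r.current_torque(): the same for the moment, N m.
- r.current_opening(): opening from 0.0 (shut) to 1.0 (fully open).
- r.current_finger_force(): force on a finger pad.
Only numpy, scipy, OpenCV 4.12 (cv2) and the standard library are available. Lean on these libraries where they do the work, as an engineer would, in place of code of your own. Each camera call takes 0.05 s, during which the arm holds its last target. There are 200 camera calls.

## Task

Stack the two aluminium spacer rings in the upright steel sleeve as one flat column, the thick one at the bottom and the thin one on top of it. The thick ring stands on edge in the rack: take it out, lay it down flat and let go, then take it again round its rim to drop it into the sleeve; both rings must end lying flat and fully home. Leave the other things where they are.

Things in the scene. Friction and masses are not known exactly. Their poses are not given: they have to be found in the camera images.
- thick_ring: The thicker of two plain aluminium rings of the same diameter: 64 mm outside, 36 mm bore, 26 mm thick, about 160 g. Origin at its centre (middle of the bore, half thickness); its own x axis is the ring's axis. At the start it stands on edge in one of the rack's two slots, x level, centre 40 mm above the bench.
- thin_ring: The thinner plain aluminium ring: 64 mm outside, 36 mm bore, 18 mm thick, about 120 g. Origin at its centre (half thickness); its own z axis is the ring's axis. At the start it lies flat on the bench.
- sleeve: Round steel loading sleeve, open at the top, bolted upright to the bench on a square plate 110 x 110 x 8 mm. 64 mm high overall, straight bore 67 mm in diameter from its floor (8 mm above the bench) up to 56 mm, then a flared mouth that opens to 79 mm at the top; 86 mm over the rim outside, 76 mm over the tube below. It cannot move. Origin on its axis at bench level, z up.
- sleeve_mouth (a point): Centre of the sleeve's mouth, level with the top of its rim, 64 mm above the bench.
- sleeve_floor (a point): Centre of the sleeve's inner floor, 8 mm above the bench; the column stands on it. z up.
- rack: Fixed aluminium rack, base 190 x 90 x 8 mm, with two slots side by side, their centres 45 mm either side of the origin along its x. Each slot is 30 mm wide along x between thin walls 28 mm high above the bench, with end stops 24 mm high, and holds one disc on edge with its axis along the rack's x. Origin at the centre of the underside.
- mat: Thin black rubber mat fixed on the bench, 160 x 160 x 3 mm, free of things, a clear place to lay a part. Origin at the centre of the underside; its top is 3 mm above the bench.
- blank: Bystander: solid dark steel disc without a hole, 50 mm diameter, 24 mm thick, on edge in the rack's other slot. Origin at its centre, x along its axis.
- rotor_a: Bystander: black motor rotor, 60 mm diameter, 32 mm high, beyond the mat. Origin under its centre.
- rotor_b: Bystander: a second such rotor, at the far right.
- vblock: Bystander: small steel V-block, 50 x 40 x 32 mm. Origin under its centre.
- bolt: Bystander: hexagon bolt standing on its head, 62 mm high, at the far left. Origin under its centre.
- wrench: Bystander: steel wrench about 180 mm long lying at the left side of the bench.
- screwdriver: Bystander: red-handled screwdriver about 200 mm long lying at the right side of the bench.
Things that resemble listed ones, but are neither listed nor needed, are in the scene too. What is shaped like the thick_ring but pink is not meant. Of the things that look like the sleeve, take the one that is farthest from the robot's base at the start.

How it is judged:
On the way, in this order (a step that is already met when the one before it is completed fails the run):
1. the thick ring lies flat on the bench or the mat, outside the rack and the sleeve, let go ((angle between thick_ring's own x axis and vertical below 0.1 rad or angle between thick_ring's own x axis and vertical above 3.04 rad) and height (world z) of thick_ring below 0.022 m and horizontal distance between thick_ring and sleeve above 0.08 m and contact force between thick_ring and the fingers below 0.2 N and linear speed of thick_ring below 0.03 m/s), for 0.2 s.
2. the thick ring lies flat on the sleeve's floor, the thin ring not yet in the sleeve (horizontal distance between thick_ring and sleeve_floor below 0.006 m and z of thick_ring in the frame of sleeve_floor between 0.01 and 0.016 m and (angle between thick_ring's own x axis and vertical below 0.1 rad or angle between thick_ring's own x axis and vertical above 3.04 rad) and horizontal distance between thin_ring and sleeve above 0.03 m), for 0.2 s.
At the end, for the whole second after the job is handed in: Both rings lie in the sleeve and are at rest: the thick ring flat on its floor (centre 13 mm above the sleeve's floor), the thin ring flat on the thick one (centre 35 mm above the floor); heights within 3 mm, centres within 6 mm of the sleeve's axis, tilt under 0.1 rad, either face up (horizontal distance between each of thick_ring, thin_ring and sleeve_floor below 0.006 m and z of thick_ring in the frame of sleeve_floor between 0.01 and 0.016 m and (angle between thick_ring's own x axis and vertical below 0.1 rad or angle between thick_ring's own x axis and vertical above 3.04 rad) and z of thin_ring in the frame of sleeve_floor between 0.032 and 0.038 m and (angle between thin_ring's own z axis and vertical below 0.1 rad or angle between thin_ring's own z axis and vertical above 3.04 rad) and linear speed of each of thick_ring, thin_ring below 0.02 m/s); the robot touches nothing.
It fails at once if the solid disc in the rack is moved more than 40 mm (distance of blank from where it was at the start of the episode above 0.04 m).
It fails at once if another bystander (rotor, V-block, bolt, wrench, screwdriver) is moved more than 40 mm (distance of any of rotor_a, rotor_b, vblock, wrench, screwdriver, bolt from where it was at the start of the episode above 0.04 m).
It also fails if it takes over 69 s, if anything falls off the work surface, if the arm or the gripper's body presses on something with over 40 N, if the wrist force passes 120 N, or if a joint passes its speed limit or range.

## Working session

There is one attempt and no reset: what is moved stays moved. The work goes in short steps, each a Python script; the robot and the scene stay as the last script left them, time stands still between calls to the robot, and variables do not carry over. Pictures are saved under pics/ and viewed, at most 10 in all, crops included, and the job is handed in when it is done.

```bash
mkdir -p pics; cat > h.py <<'E'
import numpy as np, cv2
from cell import r, optics
def get(n):
    im=optics.get_image(n); np.savez(f'last_{n}.npz',**im); return im
def load(n): return dict(np.load(f'last_{n}.npz'))
def K(im): return np.array([[im['fx'],0,im['cx']],[0,im['fy'],im['cy']],[0,0,1.]])
def ray(im,px):
    u=cv2.undistortPoints(np.array(px,float).reshape(-1,1,2),K(im),np.array(im['D'],float)).reshape(-1,2)
    d=np.c_[u,np.ones(len(u))]; T=im['camera_from_world']; R=T[:3,:3]
    return -R.T@T[:3,3], d@R
def onplane(im,px,z):
    o,d=ray(im,px); return o+d*((z-o[2])/d[:,2])[:,None]
def cloud(im):
    h,w=im['depth'].shape; g=np.stack(np.meshgrid(np.arange(w),np.arange(h)),-1).reshape(-1,2)
    o,d=ray(im,g); return (o+d*im['depth'].reshape(-1,1)).reshape(h,w,3)
def save(name,rgb): cv2.imwrite(f'pics/{name}.png',cv2.cvtColor(rgb,cv2.COLOR_RGB2BGR))
E
python3 - <<'E'
from h import *
for n in('top','scene'):
    im=get(n); save(n+'0',im['pixels']); print(n,im['fx'],im['D'],np.round(im['camera_from_world'],3).tolist(), (im['depth']>0).mean())
print(r.finger_overhang,r.current_t(),r.current_ee_rot())
E
```

```text
top 513.1124631742446 [0.00110888 0.         0.         0.         0.        ] [[0.015, -1.0, 0.018, -0.021], [-0.997, -0.016, -0.077, 0.505], [0.077, -0.017, -0.997, 1.395], [0.0, 0.0, 0.0, 1.0]] 0.9958984375
scene 511.2257440228383 [-0.16010876  0.          0.          0.          0.        ] [[-0.845, 0.535, 0.004, 0.435], [0.366, 0.583, -0.725, -0.131], [-0.39, -0.611, -0.689, 1.558], [0.0, 0.0, 0.0, 1.0]] 0.993734375
0.022 0.1 [ 1.66111244e-01  9.86106874e-01 -5.24528216e-04 -1.09967329e-04]
```

View pics/top0.png

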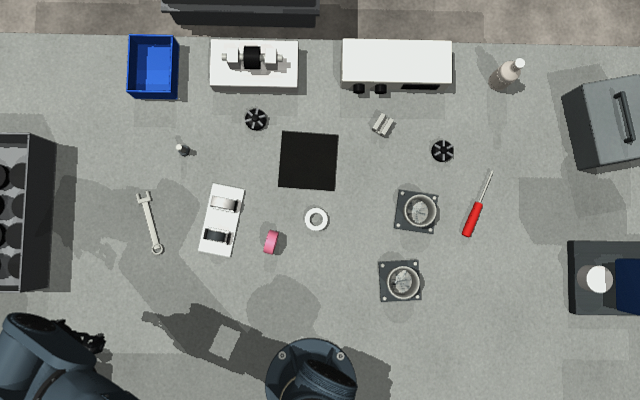

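View pics/scene0.png

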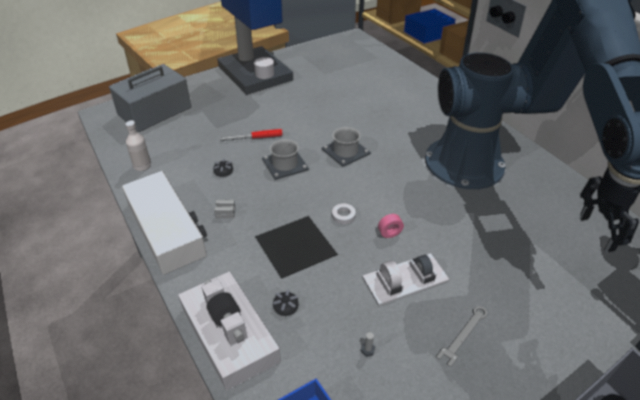

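The top view shows light rack ring (225,203), dark blank (217,237), and pink ring on edge (271,241). It also shows the flat ring (316,219), sleeves at (420,210) and (403,280), and the mat (308,160).
Candidates: thick ring is (225,203) or pink (271,241), so I take the grey one in the rack. The sleeve is (420,210) or (403,280), so I take the farther one, (420,210). The only flat ring is (316,219).

```bash
python3 - <<'E'
from h import *
im=load('top'); P=im['pixels']; C=cloud(im); Z=C[...,2]
a=cv2.resize(P[175:265,185:345],None,fx=4.5,fy=4.5,interpolation=cv2.INTER_CUBIC)
b=cv2.resize(P[180:310,370:450],None,fx=2.2,fy=2.2,interpolation=cv2.INTER_CUBIC)
H=np.zeros((a.shape[0]+b.shape[0]-0,720,3),np.uint8)[:600]; H[:a.shape[0]]=a; bb=b[:600-a.shape[0]]; 
# scene crop beside
s=load('scene'); S=cv2.resize(s['pixels'][210:310,320:460],None,fx=1.9,fy=1.9)
H[a.shape[0]:a.shape[0]+S.shape[0],200:200+S.shape[1]]=S; H[a.shape[0]:,:b.shape[1]]=bb
save('crop',H)
print('bench z',np.median(Z[200:240,340:380]))
def box(u0,v0,u1,v1,lo,hi,n):
    m=np.zeros(Z.shape,bool); m[v0:v1,u0:u1]=1; m&=(Z>lo)&(Z<hi); Q=C[m]
    if len(Q)<4: print(n,len(Q)); return
    rect=cv2.minAreaRect(Q[:,:2].astype(np.float32)*1000)
    print(n,len(Q),'mean',Q.mean(0).round(4),'zmax',Q[:,2].max().round(4),'rect',np.round(rect[0],1),np.round(rect[1],1),round(rect[2],1))
    return Q
box(195,180,250,260,.004,.02,'rackbase')
box(195,180,250,222,.035,.09,'ring')
box(195,222,250,260,.035,.09,'blank')
box(300,200,335,240,.012,.03,'thin')
box(390,180,445,240,.055,.08,'sleeveF')
box(375,250,430,310,.055,.08,'sleeveN')
box(390,180,445,240,.003,.02,'plateF')
box(255,220,290,260,.02,.09,'pink')
# mat
m=(P.max(2)<45).astype(np.uint8); m[:120]=0;m[200:]=0;m[:,:270]=0;m[:,350:]=0
c=max(cv2.findContours(m,0,1)[0],key=cv2.contourArea); print('mat',cv2.minAreaRect(c), onplane(im,[cv2.minAreaRect(c)[0]],.003))
# rack white contour
m=((P.min(2)>185)&(Z<.02)).astype(np.uint8);m[:180]=0;m[262:]=0;m[:,:190]=0;m[:,252:]=0
c=cv2.convexHull(np.argwhere(m)[:,::-1].astype(np.int32)); q=onplane(im,c.reshape(-1,2),.008); rr=cv2.minAreaRect((q[:,:2]*1000).astype(np.float32)); print('rack rect',rr)
# inside of sleeve depth
for n,(u,v) in dict(F=(420,210),N=(403,280)).items(): print(n,Z[v-6:v+7:3,u-6:u+7:3].round(3).tolist())
E
```

```text
bench z -0.0003272591884589948
rackbase 1630 mean [0.4397 0.2533 0.0082] zmax 0.0197 rect [441.9 252.9] [219.4 150. ] 1.4
ring 234 mean [0.485  0.2424 0.0639] zmax 0.0762 rect [485.9 245.6] [61.8 26.1] 79.4
blank 172 mean [0.3974 0.26   0.0519] zmax 0.0637 rect [397.9 262.8] [48.8 25.4] 80.0
thin 279 mean [ 0.4468 -0.0071  0.0178] zmax 0.0266 rect [446.4  -7.6] [60.8 60.7] 1.0
sleeveF 299 mean [ 0.4736 -0.2883  0.0615] zmax 0.0707 rect [ 474.3 -285.9] [83.  83.6] 0.9
sleeveN 317 mean [ 0.2803 -0.243   0.0613] zmax 0.0706 rect [ 280.8 -240.6] [84.4 82.7] 47.1
plateF 1324 mean [ 0.473  -0.2814  0.0076] zmax 0.0198 rect [ 478.1 -289.7] [166.4 152.4] 0.3
pink 239 mean [0.3837 0.1132 0.0555] zmax 0.0676 rect [382.8 114.1] [26.1 64. ] 75.3
mat ((307.6319885253906, 160.65228271484375), (56.213924407958984, 55.643943786621094), 4.085616588592529) [[0.61003344 0.01820857 0.003     ]]
rack rect ((441.12017822265625, 255.50674438476562), (90.68101501464844, 191.3606414794922), 79.36643981933594)
F [[0.006, 0.011, 0.008, 0.011, 0.013], [0.006, 0.006, -0.0, 0.005, 0.008], [0.008, 0.011, 0.007, 0.006, 0.005], [0.007, 0.005, 0.014, 0.008, 0.01], [0.01, 0.008, 0.006, 0.01, 0.005]]
N [[0.008, 0.008, 0.004, 0.013, 0.005], [0.011, 0.011, 0.007, 0.01, 0.003], [0.003, 0.008, -0.001, 0.009, 0.004], [0.007, 0.006, 0.006, 0.007, 0.01], [0.007, 0.009, 0.007, 0.005, 0.008]]
```

View pics/crop.png

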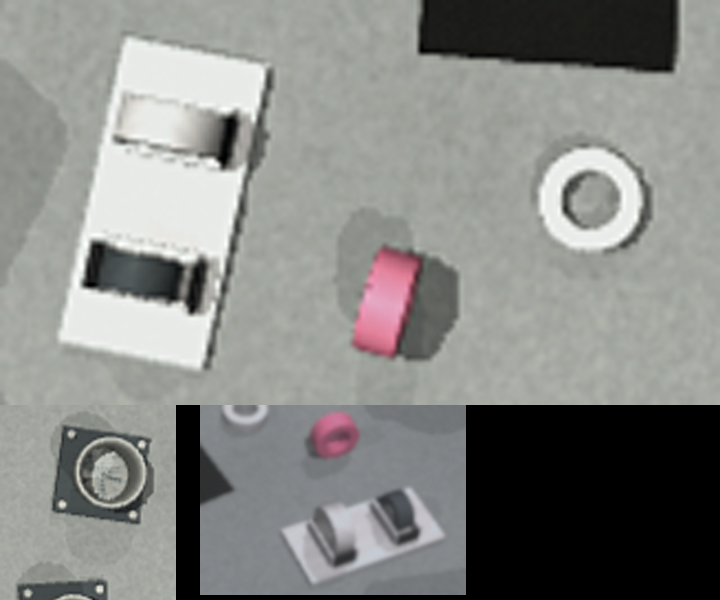

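The crop confirms it: the light-grey ring with a bore stands in the rack's far slot, next to the solid dark blank. The pink ring is a decoy. Both sleeves are empty, and the far one at about (0.474,-0.287) is the target. Next I grasp the ring by its faces.

```bash
cat >> h.py <<'E'
from scipy.spatial.transform import Rotation as Rn
def quat(z,y):
    z=np.array(z,float);z/=np.linalg.norm(z); y=np.array(y,float); y-=z*(y@z); y/=np.linalg.norm(y)
    return Rn.from_matrix(np.c_[np.cross(y,z),y,z]).as_quat()
def down(yaw): return quat([0,0,-1],[np.cos(yaw),np.sin(yaw),0])  # y axis of tool at this yaw
th=np.radians(50); LT=np.array([np.sin(th),0,-np.cos(th)]); LQ=quat(LT,[np.cos(th),0,np.sin(th)])
def stat(s=''): print(s,'t',round(r.current_t(),2),'p',np.round(r.current_tool_pos(),4),'op',round(r.current_opening(),3),'F',np.round(r.current_contact_force(),1),'ff',np.round(r.current_finger_force(),1),flush=True)
E
python3 - <<'E'
from h import *
c=np.array([.485,.2468]); q=down(-.185)
lay=np.array([.63,.018,.0345])-.019*LT
for p,o in (([*c,.16],q),([*c,.059],q),(lay+[0,0,.12],LQ),(lay,LQ)): print(r.inverse_kinematics(p,o))
r.set_gripper(.65,40); print(r.finger_overhang)
r.move_to([*c,.15],q); stat()
r.move_linear([*c,.059]); stat()
r.set_gripper(0,40); stat('grip')
r.move_linear([*c,.16]); stat('lift')
r.move_to(lay+[0,0,.10],LQ); stat('pre')
im=get('top'); save('held',im['pixels'][100:280,180:400])
s=get('scene'); save('held',np.hstack([cv2.resize(im['pixels'][100:260,220:400],None,fx=2,fy=2)[:320],cv2.resize(s['pixels'][100:260,220:420],None,fx=2,fy=2)]))
E
```

```text
[ 3.85161700e-01  4.56071580e-01  1.75226582e+00 -4.44089210e-16
  9.33255254e-01  5.70161700e-01]
[ 3.85161700e-01  6.16743851e-01  1.79846530e+00 -4.44089210e-16
  7.26383498e-01  5.70161700e-01]
None
None
0.022
 t 2.07 p [0.4847 0.2476 0.1503] op 0.648 F [-0.1  0.3 -0.1] ff 0.0
 t 2.83 p [0.4854 0.2472 0.0597] op 0.651 F [-0.4  0.5  0.8] ff 0.0
grip t 3.19 p [0.4855 0.247  0.0599] op 0.3 F [-0.4 -0.4  6.6] ff 40.9
lift t 4.02 p [0.4845 0.2466 0.1591] op 0.297 F [ 0.4  0.1 -2.1] ff 39.8Traceback (most recent call last):
  File "<stdin>", line 10, in <module>
cell.PlanningError: the arm cannot take that pose within its joint ranges
```

```bash
python3 - <<'E'
from h import *
for deg in (35,50,60):
  t=np.radians(deg)
  for x,y in ((.61,.02),(.55,.1),(.68,.02)):
    out=[]
    for az in range(0,360,30):
        a=np.radians(az); e=np.array([np.cos(a),np.sin(a),0]); z=np.sin(t)*e-np.array([0,0,np.cos(t)])
        for s in(1,-1):
            q=quat(z,s*np.array([*(np.cos(t)*e[:2]),np.sin(t)]))
            h=.004+.032*np.cos(t)+.013*np.sin(t)
            for dz in(0,):
                j=r.inverse_kinematics(np.array([x,y,h])-.019*z,q); j2=r.inverse_kinematics(np.array([x,y,h+.08])-.019*z,q)
                if j is not None: out.append((az,s,np.round(j,2).tolist(),j2 is not None))
    print(deg,x,y); [print('  ',*o) for o in out]
E
```

```text
35 0.61 0.02
   0 -1 [-0.06, 0.62, 2.02, 2.84, 0.11, 0.25] True
   30 1 [-0.21, 0.64, 1.96, 1.43, 0.4, -2.06] True
   30 -1 [-0.21, 0.64, 1.96, 1.43, 0.4, 1.08] True
   60 1 [-0.29, 0.71, 1.8, 0.97, 0.74, -2.11] True
   60 -1 [-0.29, 0.71, 1.8, 0.97, 0.74, 1.03] True
   90 1 [-0.28, 0.8, 1.58, 0.68, 1.07, -2.29] True
   90 -1 [-0.28, 0.8, 1.58, 0.68, 1.07, 0.86] True
   120 1 [-0.23, 0.9, 1.36, 0.44, 1.35, -2.53] True
   120 -1 [-0.23, 0.9, 1.36, 0.44, 1.35, 0.62] True
   150 1 [-0.14, 0.97, 1.2, 0.22, 1.55, -2.83] True
   150 -1 [-0.14, 0.97, 1.2, 0.22, 1.55, 0.32] True
   180 -1 [-0.03, 1.0, 1.13, -0.02, 1.62, -0.03] True
   210 1 [0.07, 0.98, 1.18, -0.26, 1.54, 2.77] True
   210 -1 [0.07, 0.98, 1.18, -0.26, 1.54, -0.38] True
   240 1 [0.15, 0.91, 1.34, -0.48, 1.33, 2.46] True
   240 -1 [0.15, 0.91, 1.34, -0.48, 1.33, -0.68] True
   270 1 [0.2, 0.81, 1.55, -0.71, 1.04, 2.22] True
   270 -1 [0.2, 0.81, 1.55, -0.71, 1.04, -0.92] True
   300 1 [0.19, 0.72, 1.77, -1.0, 0.7, 2.05] True
   300 -1 [0.19, 0.72, 1.77, -1.0, 0.7, -1.1] True
   330 1 [0.1, 0.65, 1.95, -1.49, 0.34, 2.01] True

[... 8211 characters left out ...]
8, 1.85, 0.67] True
   150 1 [-0.16, 1.39, 0.51, 0.4, 2.22, -2.71] True
   150 -1 [-0.16, 1.39, 0.51, 0.4, 2.22, 0.44] True
   180 -1 [-0.03, 1.5, 0.28, -0.04, 2.41, -0.04] True
   210 1 [0.1, 1.41, 0.47, -0.46, 2.21, 2.63] True
   210 -1 [0.1, 1.41, 0.47, -0.46, 2.21, -0.51] True
   240 1 [0.21, 1.24, 0.85, -0.73, 1.83, 2.41] True
   240 -1 [0.21, 1.24, 0.85, -0.73, 1.83, -0.73] True
   270 1 [0.28, 1.08, 1.24, -1.0, 1.41, 2.35] True
   270 -1 [0.28, 1.08, 1.24, -1.0, 1.41, -0.79] True
   300 1 [0.29, 0.94, 1.61, -1.44, 1.02, 2.44] True
   300 -1 [0.29, 0.94, 1.61, -1.44, 1.02, -0.7] True
   330 1 [0.18, 0.85, 1.89, 4.07, 0.77, 2.77] True
   330 -1 [0.18, 0.85, 1.89, 4.07, 0.77, -0.37] True
```

```bash
cat >> h.py <<'E'
LT=np.array([0,-np.sin(th),-np.cos(th)]); LQ=quat(LT,[0,np.cos(th),-np.sin(th)])
lay=np.array([.61,.002,.0345])-.019*LT
E
python3 - <<'E'
from h import *
r.move_to(lay+[0,0,.08],LQ); stat('pre')
r.move_linear(lay+[0,0,.006]); stat('near')
for k in range(8):
    r.move_linear(lay+[0,0,.004-.0015*k],vel=.03)
    if r.current_contact_force()[2]>4: break
stat('down')
im=get('top'); s=get('scene'); save('held',np.hstack([cv2.resize(im['pixels'][100:220,240:380],None,fx=2.5,fy=2.5),cv2.resize(s['pixels'][170:290,220:380],None,fx=2.5,fy=2.5)]))
E
```

```text
pre t 5.3 p [0.6097 0.0169 0.1263] op 0.297 F [-0.4 -0.1 -1.9] ff 39.9
near t 5.94 p [0.6103 0.0167 0.0533] op 0.298 F [ 0.5 -0.4 -0.8] ff 39.9
down t 7.19 p [0.6104 0.0166 0.0458] op 0.298 F [-1.5  2.4  8.6] ff 41.0
```

View pics/held.png

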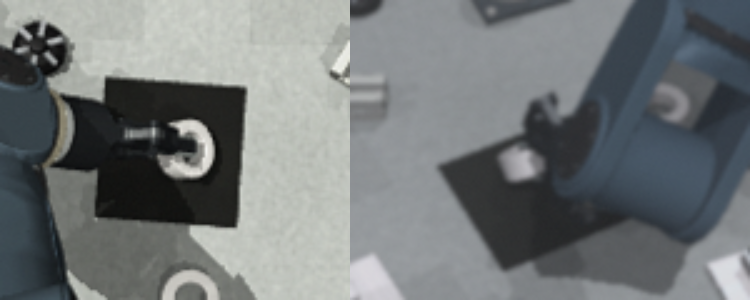

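The ring is held tilted on the mat, at about (180,150) in the left crop, with its lower edge touching. Now I release it and slide the finger out.

```bash
python3 - <<'E'
from h import *
r.set_gripper(.46); stat('rel')
p=np.array(r.current_tool_pos())
r.move_linear(p+[0,.035,.002],vel=.15); stat()
r.move_linear(p+[0,.085,.03],vel=.2); stat()
r.move_linear(p+[0,.10,.15],vel=.3); stat()
im=get('top');C=cloud(im);Z=C[...,2];P=im['pixels']
save('laid',cv2.resize(P[100:240,240:400],None,fx=3,fy=3))
m=np.zeros(Z.shape,bool); m[100:245,275:345]=1; m&=(P.min(2)>120)&(Z>.012)&(Z<.06)&(C[...,0]>.5)
Q=C[m]; print(len(Q),Q.mean(0),np.percentile(Q[:,2],[5,50,95]),cv2.minEnclosingCircle((Q[:,:2]*1000).astype(np.float32)))
E
```

```text
rel t 7.58 p [0.6099 0.0166 0.0445] op 0.461 F [-0.4  0.7 -0.6] ff 0.3
 t 7.97 p [0.61   0.0521 0.0464] op 0.458 F [-0.5  1.3 -0. ] ff 0.7
 t 8.4 p [0.6099 0.1013 0.0746] op 0.46 F [-0.3 -0.7 -0.3] ff 0.0
 t 8.95 p [0.6097 0.1156 0.1946] op 0.463 F [-0.6  0.1 -0.1] ff 0.0
294 [0.60894328 0.0171371  0.02800808] [0.02250287 0.02831056 0.03331437] ((609.284912109375, 16.886232376098633), 32.05254364013672)
```

View pics/laid.png

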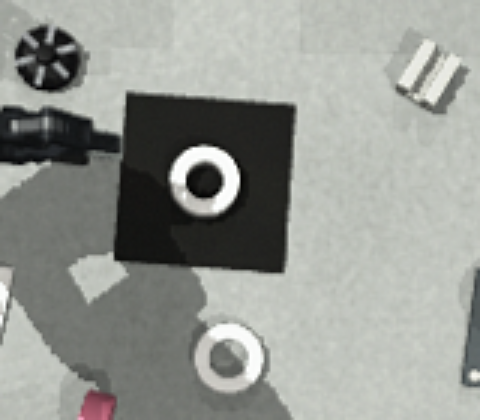

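Thick ring now lies flat on the mat, centre (205,180) in the crop. I'll calibrate camera to TCP by centring the ring with two crossed squeezes, and measure everything to sub-pixel.

```bash
cat >> h.py <<'E'
def circ(im,m,z):
    m=cv2.morphologyEx(m.astype(np.uint8),cv2.MORPH_OPEN,np.ones((2,2)))
    c=max(cv2.findContours(m,cv2.RETR_EXTERNAL,cv2.CHAIN_APPROX_NONE)[0],key=len).reshape(-1,2)
    q=onplane(im,c,z)[:,:2]; (x,y),(a,b),_=cv2.fitEllipse((q*1000).astype(np.float32)); return np.round([x,y,a,b],1)
def region(C,x,y,h): return (abs(C[...,0]-x)<h)&(abs(C[...,1]-y)<h)
def measure(im,which,x,y):
    C=cloud(im); Z=C[...,2]; P=im['pixels']
    if which=='sleeve': return circ(im,region(C,x,y,.06)&(Z>.05)&(Z<.08),.064)
    z={'thick':.029,'thin':.018}[which]
    return circ(im,region(C,x,y,.045)&(P.min(2)>(120 if which=='thick' else 205)),z)
E
python3 - <<'E'
from h import *
im=get('top'); s=get('scene')
print('before',measure(im,'thick',.609,.017),measure(im,'thin',.447,-.007),measure(im,'sleeve',.474,-.287))
print('scene sleeve',measure(s,'sleeve',.474,-.287),'thin',measure(s,'thin',.447,-.007))
r.set_gripper(.95,25)
g=[.609,.017]
for yaw in (0.,np.pi/2):
    r.move_to([*g,.085],down(yaw)); 
    if yaw==0: sc=get('scene')
    r.move_linear([*g,.036],vel=.15); stat('in')
    r.set_gripper(0,25); stat('sq'); 
    r.set_gripper(.95); 
    r.move_linear([*g,.085],vel=.2)
r.move_linear([.609,.17,.12],vel=.4); stat()
im=get('top'); print('after',measure(im,'thick',.609,.017)); save('c2',im['pixels'][120:240,260:420])
C=cloud(sc); m=region(C,.609,.017,.07)&(C[...,2]>.04); Q=C[m]; print('tip z',np.sort(Q[:,2])[:12].round(3),np.percentile(Q[:,2],[2,5,10]))
E
```

```text
before [606.4  14.6  60.7  63.3] [450.7 -17.4  36.7  53.6] [ 470.5 -287.8   82.4   82.9]Traceback (most recent call last):
  File "<stdin>", line 4, in <module>
  File "h.py", line 35, in measure
    return circ(im,region(C,x,y,.045)&(P.min(2)>(120 if which=='thick' else 205)),z)
  File "h.py", line 28, in circ
    c=max(cv2.findContours(m,cv2.RETR_EXTERNAL,cv2.CHAIN_APPROX_NONE)[0],key=len).reshape(-1,2)
      ~~~^^^^^^^^^^^^^^^^^^^^^^^^^^^^^^^^^^^^^^^^^^^^^^^^^^^^^^^^^^^^^^^^^^^^^^^^
ValueError: max() iterable argument is empty
```

```bash
cat > ed.py <<'E'
s=open('h.py').read()
s=s.replace("m=cv2.morphologyEx(m.astype(np.uint8),cv2.MORPH_OPEN,np.ones((2,2)))","m=cv2.medianBlur(m.astype(np.uint8),3)")
s=s.replace("return circ(im,region(C,x,y,.045)&(P.min(2)>(120 if which=='thick' else 205)),z)","return circ(im,region(C,x,y,.045)&((P.min(2)>120) if which=='thick' else (Z>.0095)&(Z<.04)),z)")
open('h.py','w').write(s)
E
python3 ed.py; python3 - <<'E'
from h import *
im=load('top'); s=load('scene')
print('before',measure(im,'thick',.609,.017),measure(im,'thin',.447,-.007),measure(im,'sleeve',.474,-.287))
print('scene sleeve',measure(s,'sleeve',.474,-.287),'thin',measure(s,'thin',.447,-.007),'thick',measure(s,'thick',.609,.017))
r.set_gripper(.95,25)
g=[.609,.017]
for yaw in (0.,np.pi/2):
    r.move_to([*g,.085],down(yaw)); 
    if yaw==0: sc=get('scene')
    r.move_linear([*g,.036],vel=.15); stat('in')
    r.set_gripper(0,25); stat('sq'); 
    r.set_gripper(.95); 
    r.move_linear([*g,.085],vel=.2)
r.move_linear([.609,.17,.12],vel=.4); stat()
im=get('top'); print('after',measure(im,'thick',.609,.017))
C=cloud(sc); m=region(C,.609,.017,.07)&(C[...,2]>.04); Q=C[m]; print('tip z',np.sort(Q[:,2])[:12].round(3),np.percentile(Q[:,2],[2,5,10]))
E
```

```text
before [609.1  17.4  60.7  63.4] [446.9  -7.2  61.1  61.3] [ 473.2 -285.1   82.4   82.9]Traceback (most recent call last):
  File "<stdin>", line 4, in <module>
  File "h.py", line 35, in measure
    return circ(im,region(C,x,y,.045)&((P.min(2)>120) if which=='thick' else (Z>.0095)&(Z<.04)),z)
  File "h.py", line 28, in circ
    c=max(cv2.findContours(m,cv2.RETR_EXTERNAL,cv2.CHAIN_APPROX_NONE)[0],key=len).reshape(-1,2)
      ~~~^^^^^^^^^^^^^^^^^^^^^^^^^^^^^^^^^^^^^^^^^^^^^^^^^^^^^^^^^^^^^^^^^^^^^^^^
ValueError: max() iterable argument is empty
```

```bash
python3 - <<'E'
from h import *
r.set_gripper(.95,25)
g=[.609,.017]
for yaw in (0.,np.pi/2):
    r.move_to([*g,.085],down(yaw)); 
    if yaw==0: sc=get('scene')
    r.move_linear([*g,.036],vel=.15); stat('in')
    r.set_gripper(0,25); stat('sq'); 
    r.set_gripper(.95); 
    r.move_linear([*g,.085],vel=.2)
r.move_linear([.609,.17,.12],vel=.4); stat()
im=get('top')
try: print('after',measure(im,'thick',.609,.017))
except Exception as e: print(e)
C=cloud(sc); m=region(C,.609,.017,.07)&(C[...,2]>.04); Q=C[m]; print('tip z',len(Q),np.sort(Q[:,2])[:12].round(3),np.percentile(Q[:,2],[2,5,10]))
E
```

```text
in t 10.94 p [0.6091 0.0177 0.0361] op 0.948 F [-0.2 -0.7 -0.3] ff 0.0
sq t 11.25 p [0.6098 0.0172 0.0374] op 0.73 F [-1.1  1.7  6.8] ff 27.1
in t 13.85 p [0.6091 0.017  0.0361] op 0.945 F [0.3 1.  0.2] ff 0.0
sq t 14.16 p [0.6097 0.017  0.0374] op 0.728 F [-1.3  1.4  7.2] ff 27.1
 t 15.43 p [0.6083 0.1709 0.1189] op 0.95 F [-0.1 -0.5 -0.6] ff 0.0
after [608.6  17.   59.9  62.2]
tip z 7060 [0.072 0.073 0.073 0.075 0.075 0.076 0.077 0.077 0.077 0.077 0.077 0.078] [0.10824132 0.13466987 0.16264622]
```

```bash
cat >> h.py <<'E'
def lower(s,z0,z1,lim=12):
    r.move_linear([*s,z0],vel=.2); stat('above'); b=np.array(r.current_contact_force())
    for z in np.arange(z0-.003,z1-1e-6,-.003):
        r.move_linear([*s,z],vel=.05)
        f=np.array(r.current_contact_force())-b
        if np.linalg.norm(f)>lim: stat('contact'); return z
    stat('low'); return None
E
python3 - <<'E'
from h import *
g=[.609,.017]; s=[.4732,-.2851]
r.move_to([*g,.085],down(0)); r.move_linear([*g,.036],vel=.15)
r.set_gripper(0,50); stat('grip')
r.move_linear([*g,.17],vel=.25); stat('lift')
r.move_to([*s,.17],down(0)); stat('over')
z=lower(s,.102,.082); print(z)
im=get('top'); save('drop',cv2.resize(im['pixels'][160:260,360:480],None,fx=4,fy=4))
E
```

```text
grip t 17.48 p [0.6098 0.0171 0.0378] op 0.714 F [-1.9  0.8  7.3] ff 53.4
lift t 18.17 p [0.6083 0.017  0.1689] op 0.715 F [ 0.5 -0.8 -2.7] ff 54.7
over t 19.42 p [ 0.4737 -0.2843  0.1697] op 0.715 F [-0.3  0.5 -1.9] ff 54.7
above t 19.91 p [ 0.4738 -0.2847  0.1024] op 0.719 F [ 0.  -0.8 -0.3] ff 54.7
low t 21.41 p [ 0.4731 -0.285   0.0838] op 0.713 F [-0.1  0.4 -1.3] ff 54.7
None
```

View pics/drop.png

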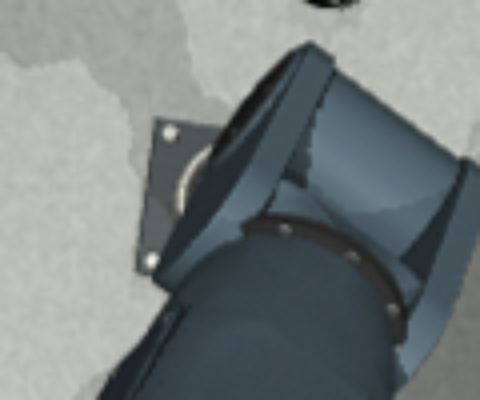

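The arm hides the mouth at (200,190), but there was no contact and the ring's lower edge should be in the bore. Releasing.

```bash
python3 - <<'E'
from h import *
r.set_gripper(.95); stat('open'); s=[.4732,-.2851]
r.move_linear([*s,.15],vel=.25)
r.move_to([.447,-.007,.12],down(0)); stat()
im=get('top'); C=cloud(im); Z=C[...,2]
save('in',cv2.resize(im['pixels'][180:245,385:455],None,fx=7,fy=7,interpolation=cv2.INTER_CUBIC))
rr=np.hypot(C[...,0]-.4732,C[...,1]+.2851); m=(rr<.028)&(rr>.02)
xy=C[m]; A=np.c_[xy[:,:2]-[.4732,-.2851],np.ones(len(xy))]; print('z',np.median(xy[:,2]),'plane',np.linalg.lstsq(A,xy[:,2],rcond=None)[0], 'hole',np.median(Z[rr<.012]))
E
```

```text
open t 21.8 p [ 0.4733 -0.2852  0.0842] op 0.948 F [-0.2 -0.6  0.1] ff 0.0
 t 23.3 p [ 0.4475 -0.0077  0.12  ] op 0.952 F [ 0.3 -0.1  0.1] ff 0.0
z 0.033404459235817474 plane [ 0.02733082 -0.01848012  0.03341902] hole 0.007779169766985339
```

View pics/in.png

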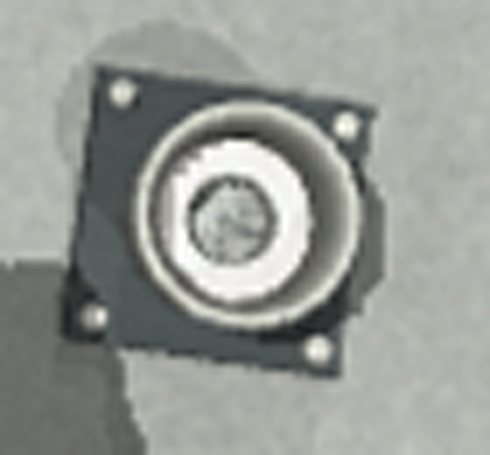

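The thick ring is seated: top at 33.4 mm (34 expected), flat, filling the bore at (235,220) in the crop. Now the thin ring.

```bash
python3 - <<'E'
from h import *
g=[.4469,-.0072]; s=[.4732,-.2851]
r.move_to([*g,.075],down(0)); r.move_linear([*g,.0265],vel=.15); stat('in')
r.set_gripper(0,50); stat('grip')
r.move_linear([*g,.17],vel=.25); stat('lift')
r.move_to([*s,.17],down(0))
z=lower(s,.096,.0795); print(z)
if z is None:
    r.set_gripper(.95); stat('open')
    r.move_linear([*s,.15],vel=.25)
    r.move_to([.45,.05,.2],down(0)); stat()
    im=get('top'); C=cloud(im)
    save('fin',cv2.resize(im['pixels'][180:245,385:455],None,fx=7,fy=7,interpolation=cv2.INTER_CUBIC))
    rr=np.hypot(C[...,0]-.4732,C[...,1]+.2851); m=(rr<.028)&(rr>.02)
    xy=C[m]; A=np.c_[xy[:,:2]-[.4732,-.2851],np.ones(len(xy))]; print('z',np.median(xy[:,2]),'plane',np.linalg.lstsq(A,xy[:,2],rcond=None)[0])
E
```

```text
in t 24.12 p [ 0.4475 -0.0074  0.0275] op 0.947 F [-0.  -1.2 -0.2] ff 0.0
grip t 24.47 p [ 0.4477 -0.0073  0.0283] op 0.713 F [-5.2 -0.3 21. ] ff 49.3
lift t 25.19 p [ 0.4464 -0.0071  0.1694] op 0.714 F [ 0.3 -0.4 -2.5] ff 54.4
above t 26.79 p [ 0.4737 -0.2846  0.0967] op 0.717 F [ 1.  -1.2 -0.9] ff 54.4
low t 28.04 p [ 0.4731 -0.285   0.0808] op 0.713 F [-0.5  0.3 -1.3] ff 54.4
None
open t 28.38 p [ 0.4733 -0.2852  0.0812] op 0.95 F [-0.1  0.   0.6] ff 0.0
 t 30.09 p [0.4503 0.0493 0.1997] op 0.948 F [-0.3 -1.2 -0.2] ff 0.0
z 0.05145792914837832 plane [ 0.00889739 -0.02471049  0.05121455]
```

View pics/fin.png

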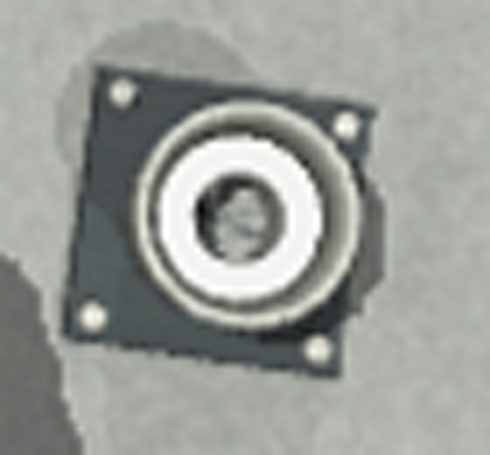

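The thin ring lies flat on the thick one, centred at (240,218) in the crop, with its top at 51.5 mm (52 expected). Handing in.

```bash
python3 -c "
from h import *
print(r.hand_in())"
```

```text
the job is handed in; nothing more can be done
None
```

I stacked both rings in the far sleeve, thick one below and thin one on top; the last picture shows the column flat and fully home. I handed the job in at about 30 s, and no verdict came back.

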